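# Close up the ring rail and lock its keeper

### The arm

A 6-joint arm with a two-finger parallel gripper is mounted at the origin on a cart in front of the work surface, level with it; the furniture and walls round the work are solid. World frame = base frame: x ahead of the robot, y to its left, z up, the work surface at z = 0. Lengths are in m, angles in rad, forces in N, time in s.
With the tool pointing down it reaches from about 0.35 to 0.775 m from the base axis. Payload 5.5 kg.
Tool frame: the origin (TCP) lies between the finger pads; the fingertips stand 22 mm ahead of it and the grasp point (between the pads) lies 3 mm ahead of it; z points along the fingers, y is the line along which they close (so a half turn about z gives the same grasp; the last joint's range is limited). The gripper opens to 85 mm and grips with 20 to 120 N. Pads are 22 mm wide; open, the fingers measure 114 mm over their backs; the gripper's body (76 mm by 85 mm) begins 54 mm behind the grasp point. The pads swing forward as they close: fully open they stand 13 mm farther back than shut.
Start: joints at [0.982, 0.313, 0.046, 1.304, 0, 1.431], TCP at [0.25, 0.518, 0.253] pointing down, gripper open.
Joint ranges: [-2.76, 2.76], [-0.86, 1.69], [-1.03, 1.26], [-2.2, 2.34], [-1.47, 1.5], [-3.14, 3.14]. Speed limits (rad/s): [2.57, 2.57, 3.14, 3.14, 3.14, 3.14].

### API

Orientations are given as a unit quaternion [w, x, y, z].
In Python, from workcell import env, cam, get_state gives the robot as it stands (env), with the cameras (cam) and the readings as plain functions.
- The arm moves only by the shell command python3 nudge.py [OPENING] [FORCE], which reads ROWS from standard input. ROWS is a JSON list of rows, 1 to 8 of them, each written [[dx, dy, dz], [rx, ry, rz]]: dx, dy, dz in a scale on which 1.0 is 100 cm, then a rotation vector rx, ry, rz in normalised numbers (1 is 2 rad); each row is the pose to reach, as a shift and turn from the pose commanded when the command began, along the tool's axes at that moment; what a row does not reach only later rows make up. A row lasts 1/8 s, in which the tool goes at most 0.0625 m and 0.188 rad, less where a joint would pass 70% of its speed; a pose out of reach is approached as far as the arm can. OPENING is the finger opening in m, set as the command begins (- or left out keeps the last). The fingers move at their own pace and stop on an object; FORCE is the grip in N (left out, the last holds). Time passes only in rows, so rows that do not move let the fingers close. It prints the time, the measured TCP pose, the force, the opening and the grip force at its end. No shift or turn number may pass 1 either way. Input that does not fit is refused with a message, and nothing moves.
- get_state(): the state, without advancing time (a new reading comes with each control period).
- cam.read_camera(name): name is "side" or "top"; returns a dict with "image" (384x512x3 uint8, red, green, blue), "K" (3x3 intrinsics, pixels), "D" ([k1, k2, p1, p2, k3] as OpenCV has them; the pictures are not rectified), "R" (3x3) and "t" (3): a world point X has camera coordinates R X + t. Camera axes: x right, y down, z forward; pixel columns grow to the right and rows downward; lengths in m; the calibration is good to about 2 mm. A picture is of the moment at which its call begins. There is no depth.
- env.hand_in(): hands the job in; it is judged then, once.
The state is a dict: "clock": time; "joint_pos": joint angles; "qvel": joint speeds; "tau": joint torques, N m; "tcp_pos": TCP position; "orientation": TCP orientation; "wrist_force": force on the tool from outside, world axes, zero at the start; "ft_torque": the same for the moment, N m; "finger_gap": finger opening in m; "grip_force": force on a finger pad.
Only numpy, scipy, OpenCV 4.12 (cv2) and the standard library are available. Lean on these libraries where they do the work, as an engineer would, in place of code of your own. Each camera call takes 0.05 s, during which the arm holds its last target. There are 200 camera calls.

### The job

Rings have been used from the ring rail, so the rest sit loose on the rod. Loosen the black thumb screw of the keeper collar, slide the keeper along the rod until all five rings are closed up against one another and against the fixed stop collar behind them, pressing lightly (about 5 N; over 15 N bends the rings), and, still pressing, do the screw up finger-tight again so that the keeper holds the rings without play. Do not drag the keeper while its screw is tight, and leave the other things on the bench where they are.

Things in the scene. Friction and masses are not known exactly. Their poses are not given: they have to be found in the camera images.
- stand: Ring rail fixed to the worktop: wooden base 70 x 190 x 14 mm, 12 mm steel rod along its y axis, 45 mm above the worktop, between aluminium cheeks 58 mm high. Origin: centre of the underside; x across, z up. Near the +y cheek a dark 24 mm shaft collar, grub-screwed to the rod, is the fixed stop: its place varies and is not reported, its face towards the rings lies anywhere from y = +49 to +63 mm.
- keeper: Keeper: dark steel collar on the rod at the -y side of the rings, 30 mm diameter, 20 mm long (y 0 to -20), keyed by a tongue below, so it only slides along y. Origin: on the rod's axis, in the face that meets the rings; +y points to the rings and the fixed stop. It has 20 to 60 mm to go. Slides at about 1.2 N with the screw loose; tight, it holds 20 to 40 N.
- thumbscrew_head (a point): Centre of the thumb screw's knurled round black knob, upright on top of the keeper, axis vertical, 10 mm behind the keeper's face (keeper y = -10). Knob 22 mm diameter, 20 mm high, from 66 to 86 mm above the worktop; this point is at 76 mm. The space round the knob above 62 mm is free. It moves with the keeper.
- thumbscrew (a joint): Turn of the screw in rad, growing anticlockwise from above (loosening); the knob does not rise. Starts tight, 0 to 0.25. From 1.15 up the keeper is free; below 1.1 the tip presses on the rod, the harder the smaller the value (about 25 N at 0.5, 65 N at 0). Turning takes 0.2 N m free, 0.3 N m when tight. Finger-tight is 0.35 or less. Stops at -0.3 and 2.6. It stays where it is left.
- end_ring: The ring nearest the keeper: split aluminium bird ring, 20 mm outside diameter, 9 mm wide along the rod. Origin: middle of its width, on the rod's axis; y as the keeper's. Rings slide at about 0.12 N each. The closed row is nearly rigid: past first touch the force rises at once.
- first_ring: The ring farthest from the keeper, next to the fixed stop; same size and axes. Three more such rings lie between the two (five in all), with gaps of 0 to 6 mm at the start. With the row closed the keeper's face is 40.5 mm from this ring's origin and this ring's far side touches the fixed stop.
- film_pot: Loose black film pot with green bands, 35 mm diameter, 58 mm high, beside the rail; origin under its centre. Leave it.
- ring_pack: Loose card box of rings, 36 x 53 x 15 mm, lying near the rail; origin under its centre. Leave it.
- tweezers: Loose steel tweezers, 15 x 118 x 9 mm, lying beside the rail; origin under the middle. Leave them.

How it is judged:
On the way, in this order (a step that is already met when the one before it is completed fails the run):
1. the thumb screw is loosened until the keeper is free, before the keeper is moved (value of joint thumbscrew above 1.15 rad and distance of keeper from where it was at the start of the episode below 0.005 m), for 0.1 s.
2. with the screw loose, the keeper presses the closed row against the fixed stop with 2 N or more (contact force between keeper and end_ring above 2 N and value of joint thumbscrew above 0.9 rad and y of keeper in the frame of first_ring above -0.042 m), for 0.2 s.
At the end, for the whole second after the job is handed in: The thumb screw is tight again (0.35 rad or less), the keeper is at rest on the rod with its face at most 42 mm from the first ring's origin (row closed; 40.5 mm is exact) and still bears on the nearest ring with at least 0.5 N, so that the rings have no play (value of joint thumbscrew below 0.35 rad and y of keeper in the frame of first_ring above -0.042 m and contact force between keeper and end_ring above 0.5 N and linear speed of keeper below 0.01 m/s); the robot touches nothing.
It fails at once if the rings are pressed with more than 15 N (contact force between keeper and end_ring above 15 N).
It fails at once if the keeper is dragged along the rod while its screw is tight (linear speed of keeper above 0.01 m/s and value of joint thumbscrew below 0.6 rad).
It fails at once if the film pot, the ring box or the tweezers are pushed more than 30 mm away (distance of any of film_pot, ring_pack, tweezers from where it was at the start of the episode above 0.03 m).
It also fails if it takes over 54 s, if anything falls off the work surface, if the arm or the gripper's body presses on something with over 40 N, if the wrist force passes 120 N, or if a joint passes its speed limit or range.

## Working session

There is one attempt and no reset: what is moved stays moved. The work goes in short steps, Python scripts to look and compute and a shell command to move; the robot and the scene stay as the last step left them, time stands still between calls to the robot, and variables do not carry over. Pictures are saved under pics/ and viewed, at most 10 in all, crops included, and the job is handed in when it is done.

```bash
ls; mkdir -p pics; python3 - <<'E'
from workcell import env, cam, get_state
import cv2
for n in("side","top"):
    c=cam.read_camera(n); cv2.imwrite(f"pics/{n}0.png",c["image"][:,:,::-1]); print(n,c["K"],c["D"],c["R"],c["t"])
print(get_state())
E
```

```text
nudge.py
pics
workcell.py
side [[488.78019628   0.         245.30682229]
 [  0.         488.78019628 192.90792735]
 [  0.           0.           1.        ]] [0.00262105 0.         0.         0.         0.        ] [[-0.96718991 -0.25350379  0.01671831]
 [-0.15302445  0.52877457 -0.83485386]
 [ 0.2027984  -0.81002054 -0.55021771]] [0.54303905 0.1635945  0.75840768]
top [[380.35379285   0.         263.93085697]
 [  0.         380.35379285 196.07241011]
 [  0.           0.           1.        ]] [-0.12341978  0.          0.          0.          0.        ] [[ 0.02746417 -0.99948975  0.0163083 ]
 [-0.98576619 -0.02978685 -0.16546228]
 [ 0.16586363 -0.01153189 -0.98608127]] [-0.032098    0.56101549  0.81488339]
{'clock': 0.1, 'joint_pos': array([9.82347127e-01, 3.13921263e-01, 4.50816174e-02, 1.30362525e+00,
       1.93633443e-05, 1.43122344e+00]), 'qvel': array([ 0.00169763, -0.00230001,  0.00242201, -0.0006028 , -0.00061122,
        0.00128019]), 'tau': array([ 3.35847886e-03, -4.81727600e+01,  2.99242383e+01,  1.27809503e-02,
       -1.53817432e-04, -2.92918202e-06]), 'tcp_pos': array([0.24926949, 0.51767791, 0.25249584]), 'orientation': array([-3.06073256e-04,  2.22558575e-01,  9.74918963e-01, -7.76171041e-04]), 'wrist_force': array([-0.34211865, -0.54147266, -0.0835749 ]), 'ft_torque': array([0.00473684, 0.03176358, 0.06320671]), 'grip_force': 0.0, 'finger_gap': 0.08549981223686842}
```

View pics/side0.png

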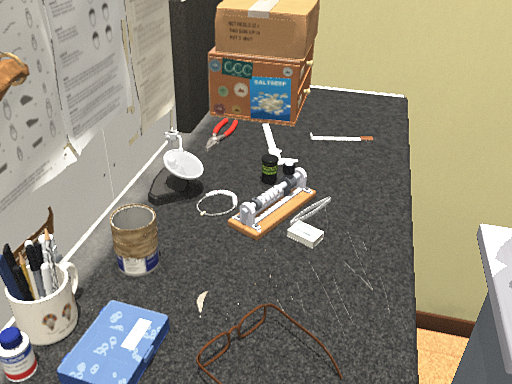

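View pics/top0.png

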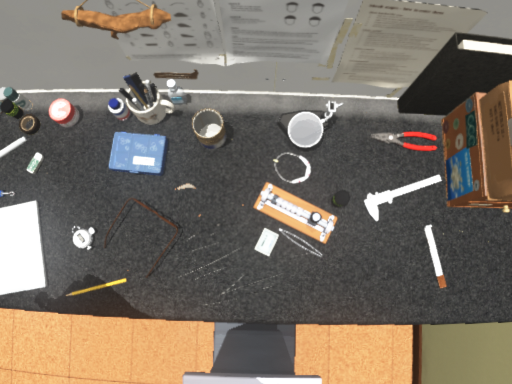

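The rail is at about (296,212) in the top picture, with the black knob near (316,216) and the film pot at (341,198). In the side picture the knob is near (288,169). I'll enlarge both.

```bash
python3 - <<'E'
import cv2,numpy as np
a=cv2.imread("pics/top0.png")[170:260,245:365]; b=cv2.imread("pics/side0.png")[145:255,220:340]
a=cv2.resize(a,None,fx=6,fy=6,interpolation=cv2.INTER_CUBIC); b=cv2.resize(b,None,fx=5,fy=5,interpolation=cv2.INTER_CUBIC)
cv2.imwrite("pics/topc.png",a);cv2.imwrite("pics/sidec.png",b)
E
```

```text
(no output)
```

View pics/topc.png

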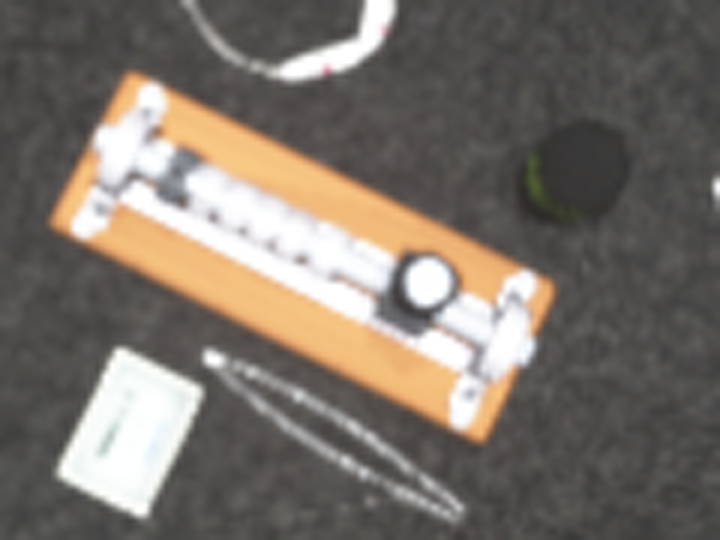

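View pics/sidec.png

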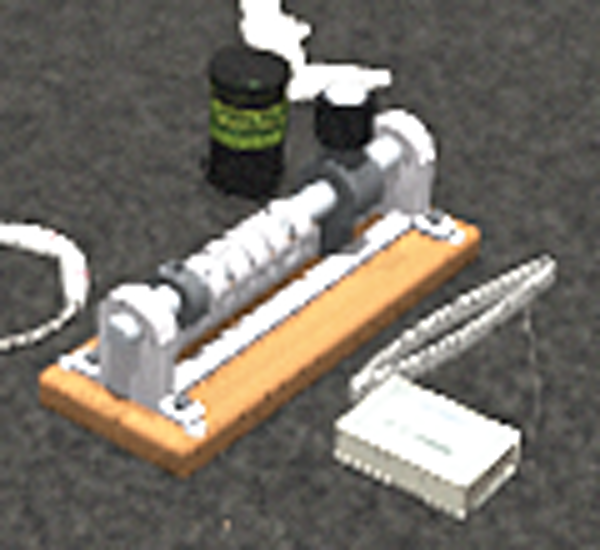

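```bash
cat > h.py <<'E'
import numpy as np,cv2
from workcell import env, cam, get_state
from scipy.spatial.transform import Rotation as Rn
from scipy.optimize import least_squares
C={n:cam.read_camera(n) for n in("side","top")}
def proj(n,X):
    c=C[n];return cv2.projectPoints(np.atleast_2d(X).astype(float),cv2.Rodrigues(c["R"])[0],c["t"],c["K"],c["D"])[0][:,0]
def ray(n,uv,z):
    c=C[n];q=cv2.undistortPoints(np.array([[uv]],float),c["K"],c["D"])[0,0]
    d=c["R"].T@np.array([*q,1]);o=-c["R"].T@c["t"];return o+d*(z-o[2])/d[2]
tc=lambda x,y:((x+.5)/6-.5+245,(y+.5)/6-.5+170)
sc=lambda x,y:((x+.5)/5-.5+220,(y+.5)/5-.5+145)
E
python3 - <<'E'
from h import *
# base corners z=.014, stand order: (+y,..)
T=np.array([tc(*p) for p in[(130,72),(553,285),(487,440),(52,222)]])
S=np.array([sc(*p) for p in[(480,232),(183,455),(42,378)]])
loc=np.array([[1,1],[1,-1],[-1,-1],[-1,1]])*[.035,.095]
def W(p,l,z): 
    c,s=np.cos(p[2]),np.sin(p[2]);l=np.atleast_2d(l);return np.c_[p[0]+c*l[:,0]-s*l[:,1],p[1]+s*l[:,0]+c*l[:,1],np.full(len(l),z)]
for p in T: print(ray("top",p,.014))
def f(p): return np.r_[(proj("top",W(p,loc,.014))-T).ravel(),(proj("side",W(p,loc[[2,3,0]],.014))-S).ravel()]
c0=np.mean([ray("top",p,.014) for p in T],0)
r=least_squares(f,[c0[0],c0[1],.4]);print(r.x,np.round(r.fun,1))
p=r.x
def back(X): c,s=np.cos(p[2]),np.sin(p[2]);d=X[:2]-p[:2];return np.array([c*d[0]+s*d[1],-s*d[0]+c*d[1]])
kt=ray("top",tc(429,281),.086);ks=ray("side",sc(345,120),.076);ks2=ray("side",sc(347,94),.086)
for k in(kt,ks,ks2):print("knob",k,back(k))
for nm,q in dict(stopface=(197,187),keepface=(383,268)).items():
    print(nm,back(ray("top",tc(*q),.055)))
E
```

```text
[ 0.60222825 -0.02083659  0.014     ]
[ 0.52235628 -0.18883888  0.014     ]
[ 0.46123984 -0.1629697   0.014     ]
[0.54154632 0.00802745 0.014     ]
[ 0.53085661 -0.09128297 -0.434429  ] [-0.4 -0.2  1.4 -0.1 -0.1  0.9 -0.7  1.   0.1 -0.3  0.2  0.  -1.7 -0.2]
knob [ 0.51413584 -0.12894495  0.086     ] [ 0.00068406 -0.04120122]
knob [ 0.51174332 -0.12821881  0.076     ] [-0.00179185 -0.04154952]
knob [ 0.51206835 -0.13052303  0.086     ] [-0.00052718 -0.0435029 ]
stopface [-0.00096682  0.04910361]
keepface [ 0.00268522 -0.02640732]
```

Careful with the scale: turns go in shares of 2 rad. That gives: 1.557 rad is 0.7785.

```bash
echo '[[[-0.518,-0.468,0],[0,0,0.7785]],[[-0.518,-0.468,0],[0,0,0.7785]],[[-0.518,-0.468,0],[0,0,0.7785]],[[-0.518,-0.468,0],[0,0,0.7785]],[[-0.518,-0.468,0],[0,0,0.7785]],[[-0.518,-0.468,0],[0,0,0.7785]],[[-0.518,-0.468,0],[0,0,0.7785]],[[-0.518,-0.468,0],[0,0,0.7785]]]' | python3 nudge.py 0.06; cat > s.py <<'E'
import sys;from workcell import env, cam, get_state
import numpy as np;from scipy.spatial.transform import Rotation as R
s=get_state();q=s["orientation"];M=R.from_quat([*q[1:],q[0]]).as_matrix()
u=np.array([.4207,.907,0]);v=np.array([.907,-.4207,0]);np.set_printoptions(precision=4,suppress=True)
print(s["clock"],s["tcp_pos"],"q",s["joint_pos"],"gap",s["finger_gap"],s["grip_force"])
f=s["wrist_force"];print("F along rod",f@u,"across",f@v,"z",f[2],"T",s["ft_torque"],"yaw y",np.degrees(np.arctan2(M[1,1],M[0,1])))
if len(sys.argv)>1:
    d=np.array(eval(sys.argv[1]))-s["tcp_pos"];print("tool delta",M.T@d)
print("rod dir in tool",M.T@u)
E
python3 s.py "[.5128,-.129,.13]"
```

```text
clock: 1.2
tcp_pos: [0.4387, 0.0531, 0.2534]
orientation: [0.0, 0.829, 0.559, 0.0]
wrist_force: [2.1, -0.3, 0.7]
finger_gap: 0.06
grip_force: 0.0
1.2 [0.4387 0.0531 0.2534] q [-0.0617  0.0553 -0.2715  1.2433  0.0002  1.8934] gap 0.05995728221090504 0.0
F along rod 0.6020963200727747 across 2.0196487042504905 z 0.6779896736356213 T [ 0.0302 -0.0335 -0.0125] yaw y -22.015521767134725
tool delta [-0.1412  0.1368  0.1235]
rod dir in tool [0.9986 0.05   0.0005]
```

In the tool's units: 0.05 rad is 0.025.

```bash
echo '[[[-0.141,0.137,0.123],[0,0,0.025]],[[-0.141,0.137,0.123],[0,0,0.025]],[[-0.141,0.137,0.123],[0,0,0.025]],[[-0.141,0.137,0.123],[0,0,0.025]],[[-0.141,0.137,0.123],[0,0,0.025]]]' | python3 nudge.py  >/dev/null; python3 s.py "[.5128,-.129,.086]"
```

```text
1.825 [ 0.5131 -0.1284  0.1279] q [-0.397   0.3    -0.2909  0.9834 -0.0001  1.6054] gap 0.05992044376983488 0.0
F along rod -0.30576763550937947 across -0.5205357463349609 z 0.6125441206407882 T [ 0.0416 -0.0428  0.0476] yaw y -24.734736950185166
tool delta [-0.0006  0.0001  0.0419]
rod dir in tool [ 0.9998  0.0026 -0.0003]
```

```bash
echo '[[[0,0,0.021],[0,0,0]],[[-0.0005,0,0.042],[0,0,0]],[[-0.0005,0,0.042],[0,0,0]]]' | python3 nudge.py 0.05 >/dev/null; python3 s.py "[.5128,-.129,.086]"; python3 - <<'E'
from h import *
a=C["side"]["image"][110:240,220:350,::-1];b=C["top"]["image"][160:260,250:380,::-1]
z=lambda i,h:cv2.resize(i,(400,int(400*i.shape[0]/i.shape[1])),interpolation=cv2.INTER_CUBIC)
a,b=z(a,0),z(b,0);b=cv2.copyMakeBorder(b,0,a.shape[0]-b.shape[0],0,0,0);cv2.imwrite("pics/pre.png",np.hstack([a,b]))
E
```

```text
2.2 [ 0.512  -0.1255  0.0876] q [-0.3929  0.3349 -0.3518  0.8873  0.0003  1.6049] gap 0.0501425148063313 0.0
F along rod 0.5337734100543887 across -0.0020836697483988436 z -0.2562769853440612 T [-0.0455  0.0254 -0.0498] yaw y -24.46975226469528
tool delta [-0.0028  0.0022  0.0016]
rod dir in tool [0.9998 0.0072 0.0002]
```

View pics/pre.png

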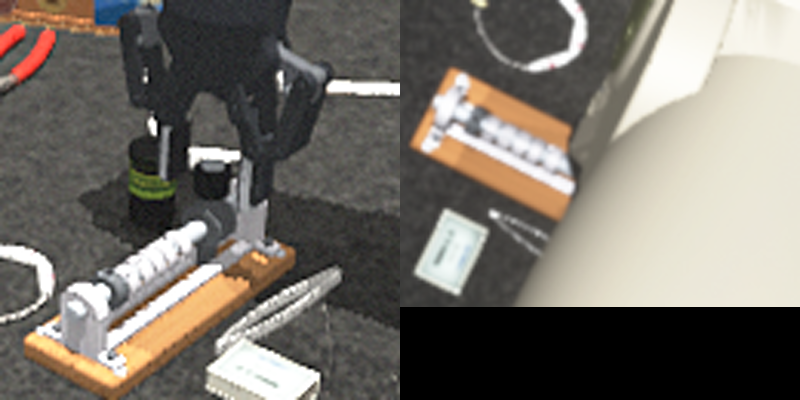

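The side view shows the knob at (212,180), standing between the two fingers at about x=168 and x=248. That's roughly centred. I'll settle and re-read.

```bash
echo '[[[0,0,0],[0,0,0]],[[0,0,0],[0,0,0]],[[0,0,0],[0,0,0]]]' | python3 nudge.py >/dev/null; python3 s.py "[.5128,-.129,.086]"; python3 - <<'E'
from h import *
for i in range(4): print(get_state()["tcp_pos"]); cam.read_camera("side")
E
```

```text
2.675 [ 0.5137 -0.127   0.0888] q [-0.3942  0.3343 -0.3493  0.8863  0.0001  1.6045] gap 0.05020044296987809 0.0
F along rod -0.5276837389901302 across 0.9278708206358726 z -0.5166818138329392 T [-0.0382  0.0271 -0.0389] yaw y -24.518482182807265
tool delta [-0.0022 -0.      0.0028]
rod dir in tool [0.9998 0.0064 0.0001]
[ 0.51351756 -0.12698566  0.08848703]
[ 0.5134571  -0.12698443  0.08837356]
[ 0.513434   -0.12699424  0.08834617]
[ 0.51341491 -0.12695239  0.0882924 ]
```

```bash
echo '[[[-0.002,0,0.003],[0,0,0]],[[-0.002,0,0.003],[0,0,0]],[[-0.002,0,0.003],[0,0,0]]]' | python3 nudge.py 0.03 >/dev/null; python3 s.py "[.5128,-.129,.086]"; echo '[[[0,0,0],[0,0,0]],[[0,0,0],[0,0,0]],[[0,0,0],[0,0,0]],[[0,0,0],[0,0,0]]]' | python3 nudge.py 0.0 40 >/dev/null;python3 s.py "[.5128,-.129,.086]"
```

```text
3.35 [ 0.5125 -0.1288  0.0852] q [-0.3982  0.3376 -0.3547  0.8788  0.0001  1.6007] gap 0.03048568207788321 0.0
F along rod -0.39876495564523695 across -0.5981454015057236 z 0.31802180133485053 T [-0.0541  0.0176  0.017 ] yaw y -24.531118464389316
tool delta [-0.0001  0.0004 -0.0008]
rod dir in tool [0.9998 0.0062 0.0001]
3.85 [ 0.5123 -0.1286  0.0854] q [-0.3981  0.3371 -0.3547  0.8794  0.0001  1.6007] gap 0.020919998066821523 39.17197823524475
F along rod -0.3594852236275654 across -2.894486407132407 z 5.138116418404048 T [0.1797 0.576  0.0093] yaw y -24.522032834232327
tool delta [-0.0001  0.0006 -0.0006]
rod dir in tool [0.9998 0.0063 0.    ]
```

In the tool's units: -0.5 rad is -0.25.

```bash
echo '[[[0,0,0],[0,0,0]],[[0,0,0],[0,0,-0.05]],[[0,0,0],[0,0,-0.1]],[[0,0,0],[0,0,-0.15]],[[0,0,0],[0,0,-0.2]],[[0,0,0],[0,0,-0.25]]]' | python3 nudge.py 0.0 70 >/dev/null;python3 s.py "[.5128,-.129,.086]"
```

```text
4.6 [ 0.5126 -0.1288  0.0853] q [-0.3982  0.3374 -0.3546  0.8787 -0.      1.0978] gap 0.01964443882332844 68.25929403305054
F along rod -0.5796917924700027 across -1.9742873485501844 z 3.2596391445459245 T [ 0.0772  0.405  -0.1318] yaw y 4.289570858522443
tool delta [-0.0002  0.0002 -0.0007]
rod dir in tool [ 0.873   0.4874 -0.    ]
```

In the tool's units: -0.13 rad is -0.065.

```bash
echo '[[[0,0,0],[0,0,-0.065]],[[0,0,0],[0,0,-0.13]],[[0,0,0],[0,0,-0.195]],[[0,0,0],[0,0,-0.26]],[[0,0,0],[0,0,-0.325]],[[0,0,0],[0,0,-0.39]],[[0,0,0],[0,0,-0.455]],[[0,0,0],[0,0,-0.5]]]' | python3 nudge.py >/dev/null;python3 s.py "[.5128,-.129,.086]"
```

```text
5.6 [ 0.5131 -0.1286  0.0852] q [-0.398   0.3378 -0.3544  0.878   0.001   0.0979] gap 0.019765877254610053 68.3229124546051
F along rod 1.1075127110646328 across 0.08698663029171871 z 0.4544706078157835 T [ 0.3721  0.0297 -0.2418] yaw y 61.587488900515346
tool delta [ 0.0001 -0.0005 -0.0008]
rod dir in tool [0.0615 0.9979 0.001 ]
```

```bash
echo '[[[0.0001,0.002,0],[0,0,0]],[[0.0002,0.004,0],[0,0,0]],[[0.0004,0.007,0],[0,0,0]],[[0.0006,0.01,0],[0,0,0]],[[0.0006,0.01,0],[0,0,0]]]' | python3 nudge.py >/dev/null;python3 s.py "[.5128,-.129,.086]"
```

```text
6.225 [ 0.5173 -0.1194  0.0852] q [-0.3785  0.3411 -0.3493  0.8799  0.0006  0.1202] gap 0.019759023427407117 68.47495436668396
F along rod 0.7448571315296458 across 1.178892234259726 z -1.6103384380106944 T [ 0.008  -0.2691 -0.0572] yaw y 61.428290101679984
tool delta [-0.0006 -0.0106 -0.0008]
rod dir in tool [0.0643 0.9977 0.0006]
```

```bash
echo '[[[0.0002,0.004,0],[0,0,0]],[[0.0005,0.008,0],[0,0,0]],[[0.0008,0.012,0],[0,0,0]],[[0.001,0.016,0],[0,0,0]],[[0.0011,0.018,0],[0,0,0]],[[0.0011,0.018,0],[0,0,0]]]' | python3 nudge.py >/dev/null;python3 s.py "[.5128,-.129,.086]"; python3 - <<'E'
from h import *
a=C["side"]["image"][125:235,220:330,::-1]
cv2.imwrite("pics/mid.png",cv2.resize(a,(600,600),interpolation=cv2.INTER_CUBIC))
for i in range(4):
    f=get_state()["wrist_force"];print(f@[.4207,.907,0],f@[.907,-.42,0]);cam.read_camera("side")
E
```

```text
6.975 [ 0.5248 -0.1031  0.0852] q [-0.3444  0.348  -0.339   0.8835  0.0007  0.1541] gap 0.01991029687960639 68.51472973823547
F along rod 0.00790522994401336 across 3.4450628522658393 z -4.458971216542594 T [-0.295  -0.6911 -0.0781] yaw y 61.43936229143442
tool delta [-0.0018 -0.0285 -0.0008]
rod dir in tool [0.0641 0.9978 0.0007]
0.45094051843091193 4.422604258343453
1.0698490810995862 4.281857675511478
0.4795619611805609 3.5487771040823914
0.6541263493426672 4.838575061977342
```

View pics/mid.png

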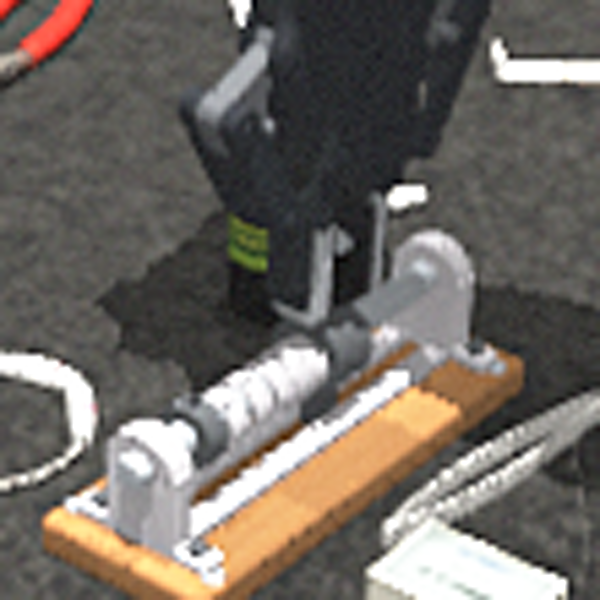

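The side view shows the keeper travelling with the gripper. The rings at (270,385) are nearly closed, with the stop at (205,425). I'll approach slowly from here.

```bash
echo '[[[-0.0004,0.001,0],[0,0,0]],[[-0.0006,0.002,0],[0,0,0]],[[-0.0006,0.003,0],[0,0,0]],[[-0.0006,0.004,0],[0,0,0]],[[-0.0006,0.004,0],[0,0,0]]]' | python3 nudge.py >/dev/null;python3 s.py "[.5128,-.129,.086]"
```

```text
7.9 [ 0.5266 -0.0999  0.0852] q [-0.3374  0.3506 -0.335   0.886   0.0001  0.1613] gap 0.01979356026917142 68.70864987373352
F along rod -0.8443436472334216 across 0.6721958436624554 z -2.8117064624243913 T [-0.2889  0.0071 -0.09  ] yaw y 61.42880963546566
tool delta [-0.0018 -0.0321 -0.0008]
rod dir in tool [0.0643 0.9977 0.    ]
```

```bash
echo '[[[0,0.0007,0],[0,0,0]],[[0,0.0014,0],[0,0,0]],[[0,0.002,0],[0,0,0]],[[0,0.002,0],[0,0,0]]]' | python3 nudge.py >/dev/null;python3 s.py "[.5128,-.129,.086]"
```

```text
8.4 [ 0.5275 -0.0981  0.0852] q [-0.3336  0.3517 -0.3334  0.8865  0.0003  0.165 ] gap 0.01935385541970253 68.79746317863464
F along rod -0.742305317397068 across -2.632503945977344 z -0.30315937085514144 T [-0.0954  0.4355 -0.0278] yaw y 61.431066273119015
tool delta [-0.0019 -0.0342 -0.0008]
rod dir in tool [0.0643 0.9978 0.0002]
```

```bash
echo '[[[0.0002,0.0004,0],[0,0,0]],[[0.0003,0.0008,0],[0,0,0]],[[0.0003,0.0012,0],[0,0,0]],[[0.0003,0.0012,0],[0,0,0]]]' | python3 nudge.py >/dev/null;python3 s.py
```

```text
8.9 [ 0.528  -0.097   0.0852] q [-0.3314  0.352  -0.333   0.8863  0.0002  0.1673] gap 0.01967649421154214 68.76901030540466
F along rod -0.6196414815892936 across -1.7194167621934409 z -2.205702668048472 T [-0.0718  0.4805 -0.0216] yaw y 61.42428153826162
rod dir in tool [0.0644 0.9977 0.0001]
```

```bash
echo '[[[0,0.0004,0],[0,0,0]],[[0,0.0008,0],[0,0,0]],[[0,0.001,0],[0,0,0]],[[0,0.001,0],[0,0,0]]]' | python3 nudge.py >/dev/null;python3 s.py
```

```text
9.4 [ 0.5285 -0.0962  0.0852] q [-0.3296  0.3525 -0.3323  0.8865  0.0001  0.1692] gap 0.01916291992529047 68.76976490020752
F along rod -1.5547002053541312 across -3.434555992710977 z -1.8764426601825612 T [-0.1077  0.635  -0.0364] yaw y 61.42086058741392
rod dir in tool [0.0644 0.9977 0.0001]
```

```bash
echo '[[[0.0002,0.0004,0],[0,0,0]],[[0.0004,0.0008,0],[0,0,0]],[[0.0004,0.001,0],[0,0,0]],[[0.0004,0.001,0],[0,0,0]]]' | python3 nudge.py >/dev/null;python3 s.py
```

```text
9.9 [ 0.5289 -0.0952  0.0852] q [-0.3276  0.3524 -0.3322  0.8861  0.0001  0.1711] gap 0.019866819627232205 68.65409731864929
F along rod -1.8772553892816597 across -1.8257190368471883 z -3.9007233211358354 T [-0.1267  0.5154 -0.0276] yaw y 61.42284616998345
rod dir in tool [0.0644 0.9977 0.0001]
```

```bash
echo '[[[0,0.0004,0],[0,0,0]],[[0.0001,0.0008,0],[0,0,0]],[[0.0001,0.001,0],[0,0,0]],[[0.0001,0.001,0],[0,0,0]]]' | python3 nudge.py >/dev/null;python3 s.py
```

```text
10.4 [ 0.5293 -0.0943  0.0853] q [-0.3257  0.3528 -0.3316  0.8863  0.0001  0.1731] gap 0.019059015117483678 68.58805060386658
F along rod -1.1621817386764306 across -0.9977263804249291 z -4.1346617352581525 T [-0.1935  0.3933 -0.0521] yaw y 61.42238176821602
rod dir in tool [0.0644 0.9977 0.0001]
```

```bash
echo '[[[0,0.0004,0],[0,0,0]],[[0.0001,0.0008,0],[0,0,0]],[[0.0001,0.001,0],[0,0,0]],[[0.0001,0.001,0],[0,0,0]]]' | python3 nudge.py >/dev/null;python3 s.py|tail -2
```

```text
F along rod -1.3459406794508375 across -0.3513331501388139 z -5.459144735096573 T [-0.2964  0.2932 -0.0956] yaw y 61.42150104104395
rod dir in tool [0.0644 0.9977 0.0001]
```

```bash
echo '[[[0,0.0003,0],[0,0,0]],[[0.0001,0.0006,0],[0,0,0]],[[0.0001,0.0006,0],[0,0,0]]]' | python3 nudge.py >/dev/null;python3 s.py;python3 - <<'E'
from h import *
a=C["side"]["image"][165:225,230:310,::-1]
cv2.imwrite("pics/mid2.png",cv2.resize(a,(800,600),interpolation=cv2.INTER_CUBIC))
E
```

```text
11.275 [ 0.5298 -0.093   0.0853] q [-0.3228  0.3533 -0.3308  0.8865 -0.0003  0.176 ] gap 0.01955536086702171 68.52842688560486
F along rod -3.0716889269530676 across 0.033898683449484865 z -6.007193483413276 T [-0.4988  0.2838 -0.077 ] yaw y 61.41767834434442
rod dir in tool [ 0.0645  0.9977 -0.0003]
```

View pics/mid2.png

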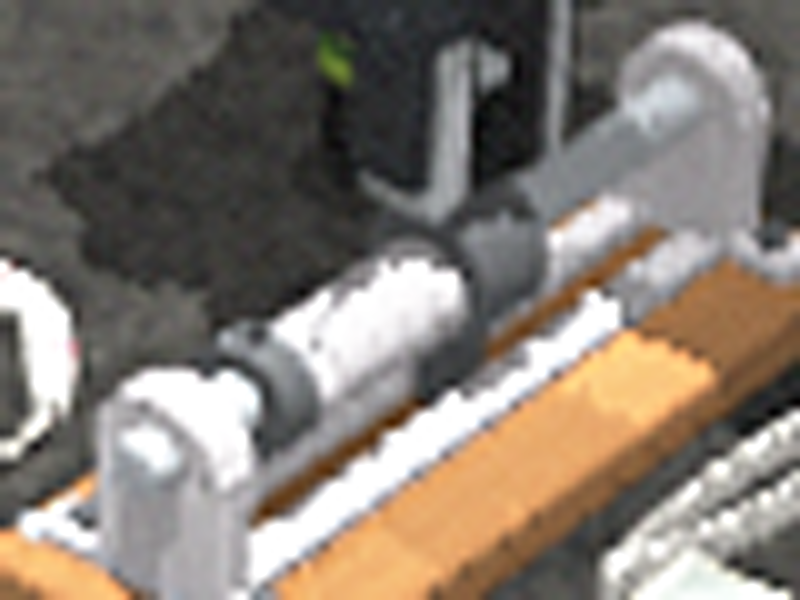

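The rings at (370,310) now look closed between the stop and the keeper, and the axial force is starting to rise. I'll press in small increments.

```bash
echo '[[[0,0.0002,0],[0,0,0]],[[0,0.0003,0],[0,0,0]],[[0,0.0003,0],[0,0,0]]]' | python3 nudge.py >/dev/null;python3 s.py|head -2; cat > m.py <<'E'
from workcell import env, cam, get_state
import numpy as np
F=[];P=[]
for i in range(6):
    s=get_state();F.append(np.r_[s["wrist_force"],s["ft_torque"]]);P.append(s["tcp_pos"]);cam.read_camera("side")
f=np.mean(F,0);print("rod %.2f across %.2f z %.2f Tz %.3f"%(f[:3]@[.4207,.907,0],f[:3]@[.907,-.4207,0],f[2],f[5]),np.mean(P,0)@[.4207,.907,0])
E
python3 m.py
```

```text
11.75 [ 0.5299 -0.0929  0.0853] q [-0.3224  0.3534 -0.3306  0.8867 -0.0007  0.1766] gap 0.019461203128849455 68.53395223617554
F along rod -4.717771040379011 across -0.2961017140312357 z -6.360380308444362 T [-0.987   0.392  -0.0172] yaw y 61.40998982278769
rod -5.01 across 0.53 z -6.16 Tz -0.038 0.13868009037579235
```

In the tool's units: 0.24 rad is 0.12.

```bash
echo '[[[0,0.0002,0],[0,0,0]],[[0,0.0003,0],[0,0,0]],[[0,0.0003,0],[0,0,0]],[[0,0.0003,0],[0,0,0]]]' | python3 nudge.py >/dev/null; python3 m.py; echo '[[[0,0,0],[0,0,0.04]],[[0,0,0],[0,0,0.08]],[[0,0,0],[0,0,0.12]],[[0,0,0],[0,0,0.12]]]' | python3 nudge.py >/dev/null; python3 m.py
```

```text
rod -6.28 across 0.68 z -5.79 Tz -0.027 0.13874851166700913
rod -6.38 across 0.49 z -5.18 Tz 0.028 0.13864486977129709
```

In the tool's units: 0.24 rad is 0.12.

```bash
echo '[[[0,0,0],[0,0,0.04]],[[0,0,0],[0,0,0.08]],[[0,0,0],[0,0,0.12]],[[0,0,0],[0,0,0.12]]]' | python3 nudge.py >/dev/null; python3 m.py; echo '[[[0,0,0],[0,0,0.04]],[[0,0,0],[0,0,0.08]],[[0,0,0],[0,0,0.12]],[[0,0,0],[0,0,0.15]],[[0,0,0],[0,0,0.15]]]' | python3 nudge.py >/dev/null; python3 m.py
```

```text
rod -6.92 across 0.45 z -5.05 Tz 0.048 0.1385246986409802
rod -7.39 across 0.04 z -4.83 Tz 0.065 0.13842399259862417
```

In the tool's units: 0.08 rad is 0.04.

```bash
echo '[[[0,0,0],[0,0,0.04]],[[0,0,0],[0,0,0.08]],[[0,0,0],[0,0,0.12]],[[0,0,0],[0,0,0.15]],[[0,0,0],[0,0,0.15]]]' | python3 nudge.py >/dev/null; python3 m.py; echo '[[[0,0,0],[0,0,0.04]],[[0,0,0],[0,0,0.08]],[[0,0,0],[0,0,0.12]],[[0,0,0],[0,0,0.15]],[[0,0,0],[0,0,0.15]]]' | python3 nudge.py >/dev/null; python3 m.py;python3 s.py
```

```text
rod -7.74 across -1.37 z -3.72 Tz 0.090 0.13839310498801777
rod -7.72 across -1.99 z -2.12 Tz 0.127 0.1384394940333121
17.225 [ 0.5293 -0.0929  0.0856] q [-0.3222  0.3529 -0.3306  0.8882 -0.0018  1.5568] gap 0.01983258394267135 68.98572206497192
F along rod -8.013051389739807 across -1.57894888672851 z -1.1471022903530599 T [-1.1877  0.9718  0.1561] yaw y -17.65788974089876
rod dir in tool [ 0.9919  0.1258 -0.0019]
```

In the tool's units: 0.24 rad is 0.12.

```bash
echo '[[[0,0,0],[0,0,0.04]],[[0,0,0],[0,0,0.08]],[[0,0,0],[0,0,0.12]],[[0,0,0],[0,0,0.12]],[[0,0,0],[0,0,0.12]]]' | python3 nudge.py >/dev/null; python3 m.py;python3 s.py
```

```text
rod -7.31 across -2.52 z -0.80 Tz 0.133 0.1385077612326758
18.15 [ 0.5292 -0.0928  0.0857] q [-0.3221  0.3526 -0.3306  0.8886 -0.0017  1.7968] gap 0.01960492291814153 69.12074089050293
F along rod -7.015186330019069 across -2.3204407658539687 z -0.9766407900015647 T [-1.1923  1.0846  0.1174] yaw y -31.40380670770438
rod dir in tool [ 0.9934 -0.1135 -0.0017]
```

In the tool's units: 0.15 rad is 0.075.

```bash
echo '[[[0,0,0],[0,0,0.04]],[[0,0,0],[0,0,0.075]],[[0,0,0],[0,0,0.075]]]' | python3 nudge.py >/dev/null; python3 m.py; echo '[[[-0.0004,0,0],[0,0,0]],[[-0.0008,0.0001,0],[0,0,0]],[[-0.0012,0.0001,0],[0,0,0]],[[-0.0012,0.0001,0],[0,0,0]]]' | python3 nudge.py >/dev/null; python3 m.py;python3 s.py
```

```text
rod -7.24 across -2.85 z -0.14 Tz 0.169 0.13856132685079514
rod -3.34 across -4.13 z 2.33 Tz 0.185 0.1383648265956398
19.625 [ 0.5291 -0.0929  0.0858] q [-0.3235  0.3519 -0.3315  0.8877  0.0005  1.9448] gap 0.019829894670874183 69.2620325088501
F along rod -4.0784615499022046 across -4.328732320496255 z 2.48525390145882 T [-0.3535  1.0147  0.211 ] yaw y -39.96322522978444
rod dir in tool [ 0.9654 -0.2601  0.0004]
```

```bash
echo '[[[-0.0005,-0.0002,0],[0,0,0]],[[-0.001,-0.0004,0],[0,0,0]],[[-0.001,-0.0004,0],[0,0,0]]]' | python3 nudge.py >/dev/null; python3 m.py; echo '[[[0,0,0],[0,0,0]],[[0,0,0],[0,0,0]],[[0,0,0],[0,0,0]],[[0,0,0],[0,0,0]]]' | python3 nudge.py 0.045 >/dev/null; python3 m.py;  echo '[[[0,0,-0.02],[0,0,0]],[[0,0,-0.05],[0,0,0]],[[0,0,-0.1],[0,0,0]],[[0,0,-0.15],[0,0,0]],[[0,0,-0.15],[0,0,0]]]' | python3 nudge.py; python3 - <<'E'
from h import *
a=C["side"]["image"][155:245,220:340,::-1]
cv2.imwrite("pics/end.png",cv2.resize(a,(800,600),interpolation=cv2.INTER_CUBIC))
E
```

```text
rod 2.24 across -4.29 z 5.20 Tz 0.205 0.13807160288122974
rod -0.17 across 0.00 z -0.27 Tz -0.047 0.13720419043169832
clock: 21.72
tcp_pos: [0.5308, -0.0945, 0.2399]
orientation: [0.003, 0.906, 0.423, 0.003]
wrist_force: [0.2, -0.2, 0.1]
finger_gap: 0.045
grip_force: 0.0
```

View pics/end.png

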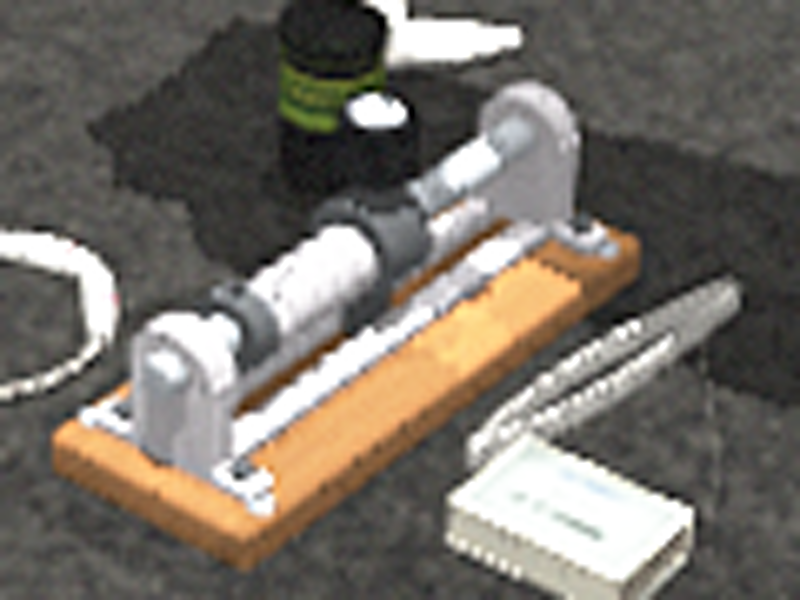

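The row is closed, the knob is tight and clear of the gripper, and the pot, box and tweezers haven't moved. I'm handing in.

```bash
python3 -c "
from workcell import env, cam, get_state
print(env.hand_in())"
```

```text
the job is handed in; nothing more can be done
None
```

I handed the job in at about 22 s: the keeper was loosened, slid about 39 mm until the five rings closed against the stop, and the screw was tightened again while pressing at an estimated 5–6 N; hand-in returned no verdict, and the screw's final angle is inferred from the gripper's turn, not measured.

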